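# Hang a paint carrier on the drying rail and lock it in its index notch

### The arm

A 6-joint arm with a two-finger parallel gripper is mounted at the origin on the work surface; the furniture and walls round the work are solid. World frame = base frame: x ahead of the robot, y to its left, z up, the work surface at z = 0. Lengths are in m, angles in rad, forces in N, time in s.
With the tool pointing down it reaches from about 0.375 to 0.925 m from the base axis. Payload 5.7 kg.
Tool frame: the origin (TCP) lies midway between the tips of the shut fingers; the grasp point (between the pads) lies 19 mm behind it; z points along the fingers, y is the line along which they close (so a half turn about z gives the same grasp; the last joint's range is limited). The gripper opens to 85 mm and grips with 20 to 120 N. Pads are 22 mm wide; open, the fingers measure 114 mm over their backs; the gripper's body (76 mm by 85 mm) begins 54 mm behind the grasp point. The pads swing forward as they close: fully open they stand 13 mm farther back than shut.
Start: joints at [-1.38, 0.359, 1.51, -0, 1.272, -0.115], TCP at [0.181, -0.572, 0.231] pointing down, gripper open.
Joint ranges: [-2.97, 2.97], [-1.01, 2.36], [0.21, 2.38], [-0.96, 4.11], [0.2, 2.71], [-2.98, 2.98]. Speed limits (rad/s): [2.39, 2.39, 3.14, 3.14, 3.14, 3.14].

### API

Orientations are given as a rotation vector (axis times angle).
In Python, from cell import robot gives the robot as it stands. The module is installed in compiled form; this text tells all that it offers.
- The arm moves only by the tool drive_effector, called after "Call:" by a JSON object that holds its "name" and its "arguments". Schema: {"type":"object","properties":{"offsets":{"type":"array","items":{"type":"object","properties":{"trans":{"type":"array","items":{"type":"number"},"minItems":3,"maxItems":3},"rot":{"type":"array","items":{"type":"number"},"minItems":3,"maxItems":3},"aperture":{"type":"number"}},"additionalProperties":false,"required":["aperture"]},"minItems":1,"maxItems":10},"clamp_n":{"type":"number"},"only":{"type":"string"},"quiet":{"type":"boolean"},"lines":{"type":"string"}},"required":["offsets"],"additionalProperties":false}. offsets is a list of rows, 1 to 10 of them, each an object with the fields trans (a list: dx, dy, dz in m), rot (a list: a rotation vector rx, ry, rz in rad), aperture (the finger opening in m); a field left out counts as zero (the opening has to be given); each row is the pose to reach, as a shift and turn from the pose commanded when the call began, along the tool's axes at that moment; what a row does not reach only later rows make up. A row lasts 1/8 s, in which the tool goes at most 0.0625 m and 0.188 rad, less where a joint would pass 70% of its speed; a pose out of reach is approached as far as the arm can. The fingers move at their own pace and stop on an object; clamp_n is the grip in N (left out, the last holds). Time passes only in rows, so rows that do not move let the fingers close. The tool returns the time, the measured TCP pose, the force, the opening and the grip force at its end. only (a regular expression) keeps the lines of the reply that match it, lines (a string "A,B") keeps lines A to B, and quiet returns only ok. Input that does not fit is refused with a message, and nothing moves.
- robot.state(): the state, without advancing time (a new reading comes with each control period).
- robot.snapshot(name): name is "scene" or "side" or "wrist"; returns (picture, depth): 480x640x3 uint8, blue, green, red; 480x640 float32, m along the optical axis (not along the pixel's ray), 0 where there is no reading.
- robot.camera_params(name): a dict with "camera_matrix" (3x3 intrinsics, pixels), "eye" and "rotation" of the camera in the world. Camera axes: x right, y down, z forward; pixel columns grow to the right and rows downward; lengths in m; the calibration is good to about 2 mm. A picture is of the moment at which its call begins: read the wrist's pose just before it. camera_params takes no time and is no camera call; for the wrist camera it gives the pose at the moment of the call.
- robot.hand_in(): hands the job in; it is judged then, once.
The state is a dict: "t": time; "joint_positions": joint angles; "qvel": joint speeds; "effort": joint torques, N m; "tool_pos": TCP position; "tcp_rot": TCP orientation; "force": force on the tool from outside, world axes, zero at the start; "ft_torque": the same for the moment, N m; "finger_gap": finger opening in m; "finger_force": force on a finger pad.
Only numpy, scipy, OpenCV 4.12 (cv2) and the standard library are available. Lean on these libraries where they do the work, as an engineer would, in place of code of your own. Each camera call takes 0.05 s, during which the arm holds its last target. There are 200 camera calls.

### The job

Take the hook carrier with the orange grip block and the freshly painted gable wall off the paint stand, lift its hook over the front lip of the drying rail and lower it behind the lip. Work it along the channel, by feel, until it drops into the notch in the channel floor, then press it fully home past the spring balls and let go. Go gently, never forcing the carrier hard against the rail, let nothing touch the painted wall, and leave the water cup and the paint pot where they are.

Things in the scene. Friction and masses are not known exactly. Their poses are not given: they have to be found in the camera images.
- carrier: Aluminium hook carrier, about 0.11 kg. Origin: centre of the lower edge of the hook's tongue; x from hanging leg to tongue, y along its width, z up. Flat flush ends at y -22 and +22 mm. Tongue: x -4 to 4, z 0 to 33 mm (lowest 5 mm 5.5 thick, ends bevelled as teeth for the balls). Throat x -11 to -4, open downward. Bridge: x -14 to 4, z 33 to 38. Leg: x -14 to -11, 30 wide, z 38 to -22 mm
- grip_top (a point): Centre of the flat top of the carrier's orange grip block, 72 mm above the carrier's origin and 4.5 mm to its -x side; axes as the carrier's. The block is 14 mm thick in x, 44 mm wide in y, 34 mm high, and stands on the bridge. Take it across its 44 mm width, fingers closing along y. Hold it level when pressing down: if one end snaps in first it jams
- panel: Freshly painted terracotta-red gable wall of a model house, with two windows, fixed on the front (-x) of the carrier's leg: 4 mm thick, 56 mm wide, 62 mm high. In the carrier's frame x -18 to -14, y -28 to 28, z -60 to 2 mm. Origin: 34 mm above its lower edge, in the middle of its thickness. Nothing may touch it
- rail: Fixed aluminium drying rail on two posts, 382 mm long. Origin: centre of its underside, on the table; y along the rail, x across from the front lip to the back, z up. Channel: x -5.5 to 5.5, y -169 to 169 mm, closed by black end caps (top z 145). Front lip x -9.5 to -5.5, back wall x 5.5 to 9.5, rounded tops at z 141 mm. With the carrier's origin at x = 0 the hook has 1.5 mm play each way across
- channel_floor (a point): Middle of the channel floor: the top of a green plastic strip, z 125 mm in the rail's frame, x 0, y 0; axes as the rail's. The carrier stands on it with its origin at this height. The strip has one index notch, 48 mm long in y, 15 mm deep, as wide as the channel. The notch's centre is NOT measured and differs each time: anywhere from y -90 to -20 mm; elsewhere the floor is flat
- notch_bottom (a point): Height mark only: rail frame x 0, y 0, z 110 mm, the level of the notch's rigid bottom (not its place along y). A sprung steel ball stands out 3 mm from each end of the notch, centre 9.5 mm below the floor. The carrier drops some 9 mm by its weight, rests on the balls (level, or with one end already in), and needs 4 to 12 N from above to snap home, its origin then at this level.
- stand: Fixed steel paint stand on which the carrier hangs at the start, its bridge resting on a plain bar. Origin: centre of its underside, on the table; the bar runs along y, x -2.5 to 2.5 mm, top at z 115 mm, 98 mm long over its posts; foot plate 70 x 120 mm
- water_cup: White open water cup, 69 mm wide, 81 mm high, loose; origin at the centre of its underside. Leave alone
- paint_terracotta: Small paint pot with a white lid and terracotta band, 38 x 40 x 34 mm, loose; origin at the centre of its underside. Leave alone

How it is judged:
By the outcome, as a careful person would: the job done as asked, in the order asked, and still so for the second after the job is handed in, with the robot touching nothing.
It also fails if it takes over 64 s, if anything falls off the work surface, if the arm or the gripper's body presses on something with over 40 N, if the wrist force passes 120 N, or if a joint passes its speed limit or range.

## Working session

There is one attempt and no reset: what is moved stays moved. The work goes in short steps, Python scripts to look and compute and a tool call to move; the robot and the scene stay as the last step left them, time stands still between calls to the robot, and variables do not carry over. Pictures are saved under pics/ and viewed, at most 10 in all, crops included, and the job is handed in when it is done.

```bash
mkdir -p pics
```

Run:
```python
from cell import robot
import cv2,numpy as np
s=robot.state(); print({k:np.round(v,4) for k,v in s.items()})
for n in("scene","side"):
    p,d=robot.snapshot(n); cv2.imwrite(f"pics/{n}0.png",p); np.save(f"pics/{n}0.npy",d)
    c=robot.camera_params(n); print(n,{k:np.round(v,4).tolist() for k,v in c.items()})
```

```text
{'t': np.float64(0.0), 'joint_positions': array([-1.3801,  0.3595,  1.5114, -0.    ,  1.2725, -0.1151]), 'qvel': array([-0.0001, -0.0018, -0.0006,  0.0016,  0.0002,  0.0004]), 'effort': array([-1.60000e-03, -5.27629e+01, -2.78629e+01, -6.00000e-04,
        1.34000e-02, -0.00000e+00]), 'tool_pos': array([ 0.1805, -0.5715,  0.2304]), 'tcp_rot': array([-3.1031e+00, -4.7820e-01,  1.0000e-04]), 'force': array([-0.8769, -0.4323, -0.3043]), 'ft_torque': array([-0.0393, -0.0564, -0.0079]), 'finger_force': np.float64(0.0), 'finger_gap': np.float64(0.085)}
scene {'camera_matrix': [[494.2436, 0.0, 322.7443], [0.0, 494.2436, 243.1694], [0.0, 0.0, 1.0]], 'eye': [0.0002, 0.3854, 0.6658], 'rotation': [-1.0016, 2.4147, -1.0963]}
side {'camera_matrix': [[478.4744, 0.0, 324.7286], [0.0, 478.4744, 240.4935], [0.0, 0.0, 1.0]], 'eye': [0.1713, -0.7719, 0.5256], 'rotation': [-2.038, 0.4047, -0.223]}
```

View pics/scene0.png

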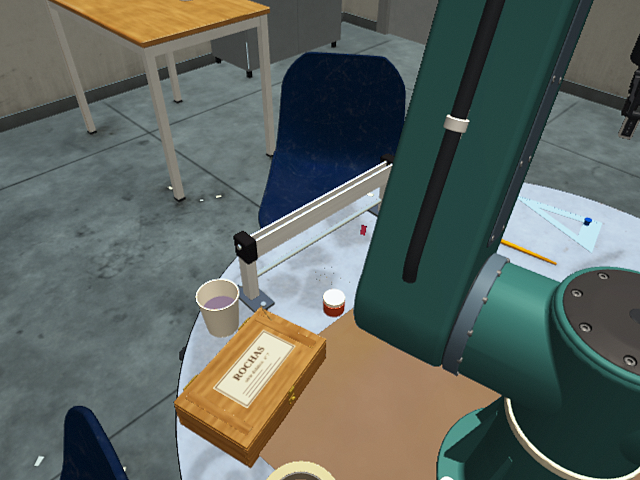

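View pics/side0.png

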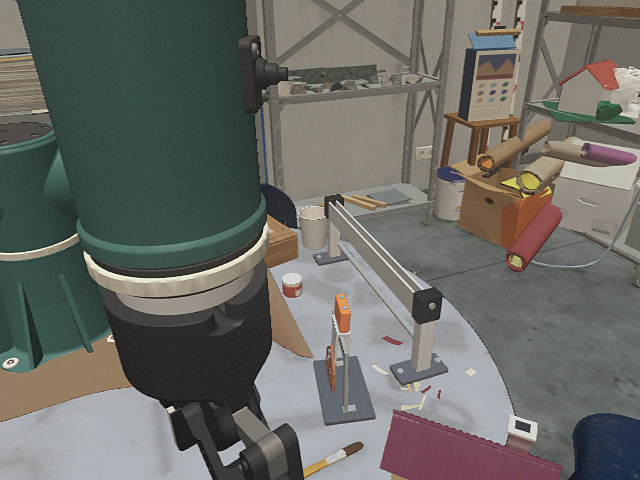

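The scene view shows the rail's far cap at (245,245), with the cup at (220,305) and the pot at (334,302). The side view shows the orange block at (343,313), the red panel to its left at (331,368), the stand foot at (343,390), and the rail caps at (333,203) and (428,305).

Create h.py:
```python
import numpy as np,cv2
from scipy.spatial.transform import Rotation as R
from cell import robot
def cloud(d,c):
    K=np.array(c["camera_matrix"]);v,u=np.mgrid[:480,:640]
    P=np.stack([(u-K[0,2])/K[0,0]*d,(v-K[1,2])/K[1,1]*d,d],-1)
    return P@Rm(c).T+np.array(c["eye"])
def Rm(c):
    r=np.array(c["rotation"]);return r if r.shape==(3,3) else R.from_rotvec(r).as_matrix()
def look(n):
    c=robot.camera_params(n);p,d=robot.snapshot(n);return p,d,c,cloud(d,c)
def orange(p):
    h=cv2.cvtColor(p,cv2.COLOR_BGR2HSV);return cv2.inRange(h,(6,200,150),(16,255,255))>0
def rect(X):
    (a,b),(w,h),t=cv2.minAreaRect((X[:,:2]*1000).astype(np.float32));return np.round([a,b,w,h,t],1)
```

Run:
```python
from h import *
for n in("side","scene"):
    p=cv2.imread(f"pics/{n}0.png");d=np.load(f"pics/{n}0.npy");c=robot.camera_params(n);X=cloud(d,c)
    inw=(d>0)&(X[...,0]>.2)&(X[...,0]<1)&(abs(X[...,1])<.75)
    m=orange(p)&inw
    m[:, :]&=(X[...,2]>.1)
    if n=="side":
        Q=X[m];zt=np.percentile(Q[:,2],97);print("orange",len(Q),Q.min(0),Q.max(0),zt)
        T=Q[Q[:,2]>zt-.003];print("top",len(T),T.mean(0),rect(T))
        v,u=np.where(m);print(u.min(),u.max(),v.min(),v.max())
        for uv in [(343,390),(328,370),(313,225),(292,285),(340,204),(428,292)]:print(uv,X[uv[1],uv[0]])
    z=X[...,2]
    ok=inw&(z>.132)&(z<.147)&~orange(p)
    if n=="side": ok[:, :300]=0
    Q=X[ok];print(n,len(Q),Q.min(0),Q.max(0),rect(Q))
    k=ok&(p.max(2)<60);Q=X[k]
    for s in (Q[:,1]>Q[:,1].mean(),Q[:,1]<=Q[:,1].mean()):print("cap",s.sum(),Q[s].mean(0),Q[s].min(0),Q[s].max(0))
```

```text
Traceback (most recent call last):
IndexError: index -1 is out of bounds for axis 0 with size 0
```

Run:
```python
from h import *
p=cv2.imread("pics/side0.png");d=np.load("pics/side0.npy");c=robot.camera_params("side");X=cloud(d,c)
print(Rm(c).round(3).tolist(), c["rotation"])
for uv in [(343,390),(328,370),(313,225),(292,285),(340,204),(428,292),(345,315),(341,298),(343,320)]:print(uv,X[uv[1],uv[0]].round(3),d[uv[1],uv[0]],cv2.cvtColor(p,cv2.COLOR_BGR2HSV)[uv[1],uv[0]])
```

```text
[[0.927, -0.19, 0.324], [-0.375, -0.44, 0.816], [-0.012, -0.878, -0.479]] [-2.03802995  0.40470463 -0.22304956]
(343, 390) [ 0.362 -0.35   0.047] 0.6352982 [38 12 87]
(328, 370) [ 0.361 -0.299  0.038] 0.6809705 [  8 121  99]
(313, 225) [0.485 0.084 0.066] 1.0200392 [ 19  40 159]
(292, 285) [ 0.387 -0.059  0.027] 0.8899831 [ 22  37 173]
(340, 204) [0.514 0.008 0.141] 0.9315546 [101  10 213]
(428, 292) [ 0.504 -0.318  0.145] 0.65980464 [26 30 60]
(345, 315) [ 0.375 -0.325  0.149] 0.6109613 [ 10 157 184]
(341, 298) [ 0.383 -0.295  0.154] 0.6351854 [102   9 136]
(343, 320) [ 0.372 -0.325  0.142] 0.6133822 [ 10 154 185]
```

```bash
sed -i 's/(6,200,150),(16,255,255)/(5,130,120),(16,255,255)/' h.py
```

Run:
```python
from h import *
for n in("side","scene"):
    p=cv2.imread(f"pics/{n}0.png");d=np.load(f"pics/{n}0.npy");c=robot.camera_params(n);X=cloud(d,c);z=X[...,2]
    inw=(d>0)&(X[...,0]>.3)&(X[...,0]<.7)&(abs(X[...,1]+.13)<.3)
    if n=="side":
        Q=X[orange(p)&inw&(z>.1)&(X[...,1]<-.2)];print("orange",len(Q),Q.min(0),Q.max(0))
        for lo in (.152,.156,.150):
            T=Q[Q[:,2]>lo];print("top",len(T),T.mean(0),rect(T))
        Q=X[inw&(z>.025)&(z<.115)&(X[...,1]<-.2)&(X[...,0]<.42)];print('carr',Q.min(0),Q.max(0))
        Q=X[inw&(z>-.004)&(z<.012)&(X[...,1]<-.2)&(X[...,0]<.43)&(p.max(2)<110)];print('foot',rect(Q))
    ok=inw&(z>.132)&(z<.149)&(X[...,0]>.44)
    Q=X[ok];print(n,len(Q),Q.min(0),Q.max(0),rect(Q))
    r=inw&(z>.139)&(z<.143)&(X[...,0]>.44)&(p.max(2)>120);Q=X[r]
    vx,vy,x0,y0=cv2.fitLine((Q[:,:2]*1000).astype(np.float32),cv2.DIST_HUBER,0,.01,.01).ravel();print("rail",len(Q),vx,vy,x0,y0,Q[:,2].mean())
    Q=X[ok&(p.max(2)<75)]
    for s in (Q[:,1]>-.13,Q[:,1]<=-.13):
        if s.sum():print("cap",s.sum(),rect(Q[s]),Q[s].min(0),Q[s].max(0))
```

```text
orange 414 [ 0.36784097 -0.32738842  0.12096711] [ 0.3896619  -0.28355386  0.15530992]
top 150 [ 0.37854558 -0.30693958  0.15344575] [ 379.4 -305.2   43.1   12.3   76. ]
top 0 [nan nan nan] [0. 0. 0. 0. 0.]
top 172 [ 0.37813318 -0.30844506  0.15311682] [ 379.5 -305.5   43.9   13.3   78.2]
carr [ 0.30592347 -0.42915059  0.02516086] [ 0.41857254 -0.20043157  0.11491425]
foot [ 365.9 -328.9  197.9   93.2   78.5]
side 1772 [ 0.48413836 -0.3335718   0.13200867] [0.53143067 0.05164817 0.14688848] [ 508.3 -140.9  385.6   37.3   88.3]
rail 478 0.06476071 0.99790084 500.34937 -164.6129 0.14042134202462753
cap 136 [513.6  38.2  22.7  37.   80.3] [0.49490981 0.02758359 0.13234227] [0.53143067 0.05164817 0.14651571]
cap 410 [ 502.9 -320.2   37.7   21.8    1. ] [ 0.48413836 -0.33097529  0.13207554] [ 0.52169161 -0.30907055  0.14688848]
scene 1758 [ 0.48584571 -0.32704046  0.13202105] [0.53138113 0.05784792 0.14709529] [ 507.5 -134.5  384.7   37.4   88.4]
rail 429 0.028066244 0.9996061 505.80112 -120.14179 0.14008087738135497
cap 295 [512.9  41.   37.5  30.7   3.4] [0.49406565 0.02560286 0.13226962] [0.53138113 0.05653083 0.14709529]
cap 107 [ 503.6 -313.6   23.5   31.5   80.6] [ 0.4886731  -0.32704046  0.13219712] [ 0.52030624 -0.30284624  0.14555798]<stdin>:8: RuntimeWarning: Mean of empty slice.
  ret = um.true_divide(
```

Add to h.py:
```python
def go(pos,ya):
    """tool-axes shift to reach pos with closing line (tool y) at world angle ya deg, nearest half turn"""
    s=robot.state();R0=R.from_rotvec(s["tcp_rot"]).as_matrix();best=None
    for k in (0,180):
        a=np.deg2rad(ya+k);y=np.array([np.cos(a),np.sin(a),0]);z=np.array([0,0,-1.]);Rt=np.c_[np.cross(y,z),y,z]
        r=R.from_matrix(R0.T@Rt).as_rotvec()
        if best is None or np.linalg.norm(r)<np.linalg.norm(best):best=r
    print("go",(R0.T@(np.array(pos)-s["tool_pos"])).round(4),best.round(4),"pos",s["tool_pos"].round(4),"F",s["force"].round(2))
```

Run:
```python
from h import *
go((.379,-.305,.27),77)
p=cv2.imread("pics/side0.png");d=np.load("pics/side0.npy");X=cloud(d,robot.camera_params("side"))
m=(d>0)&(X[...,0]>.15)&(X[...,0]<.6)&(X[...,1]>-.65)&(X[...,1]<-.36)&(X[...,2]>.05)&(np.mgrid[:480,:640][1]>330)
Q=X[m];print(Q.min(0),Q.max(0))
```

```text
go [ 0.2695 -0.1945 -0.0391] [-1.800e-03  3.000e-04  5.327e-01] pos [ 0.1805 -0.5715  0.2305] F [ 0.16 -0.17  0.32]
[ 0.34979488 -0.57704737  0.05152668] [ 0.53067737 -0.41805341  0.12289462]
```

Call:
{"name": "drive_effector", "arguments": {"offsets": [{"trans":[0.04,-0.03,-0.03],"rot":[0,0,0.1],"aperture":0.085},{"trans":[0.08,-0.06,-0.039],"rot":[0,0,0.2],"aperture":0.085},{"trans":[0.12,-0.09,-0.039],"rot":[0,0,0.3],"aperture":0.085},{"trans":[0.16,-0.12,-0.039],"rot":[0,0,0.4],"aperture":0.085},{"trans":[0.2,-0.15,-0.039],"rot":[0,0,0.5],"aperture":0.085},{"trans":[0.24,-0.18,-0.039],"rot":[0,0,0.533],"aperture":0.085},{"trans":[0.26,-0.19,-0.039],"rot":[0,0,0.533],"aperture":0.085},{"trans":[0.2695,-0.1945,-0.039],"rot":[0,0,0.533],"aperture":0.085},{"trans":[0.2695,-0.1945,-0.039],"rot":[0,0,0.533],"aperture":0.085},{"trans":[0.2695,-0.1945,-0.039],"rot":[0,0,0.533],"aperture":0.085}]}}

```text
t: 1.35
tool_pos: [0.3785, -0.3063, 0.2701]
tcp_rot: [3.121, -0.357, -0.001]
force: [-0.5, 0.2, 0.2]
finger_gap: 0.0851
finger_force: 0.0
```

Create m.py:
```python
from h import *
import sys
p,d,c,X=look("wrist");cv2.imwrite(f"pics/{sys.argv[1]}.png",p)
z=X[...,2];print("eye",np.round(c["eye"],3))
Q=X[orange(p)&(d>0)&(z>.1)];print("orange",len(Q))
if len(Q):
    zt=np.median(Q[Q[:,2]>Q[:,2].max()-.006][:,2]);T=Q[abs(Q[:,2]-zt)<.0025];print("top",len(T),zt,rect(T))
go((.379,-.305,.27),77)
```

```bash
python3 m.py w1
```

```text
eye [ 0.444 -0.321  0.412]
orange 432
top 315 0.15285912706138946 [ 380.  -304.6   42.9   12.9   76.9]
go [ 0.0002 -0.0014  0.0002] [ 0.0001  0.0003 -0.0015] pos [ 0.3785 -0.3063  0.2702] F [ 0.18 -0.24  0.51]
```

View pics/w1.png

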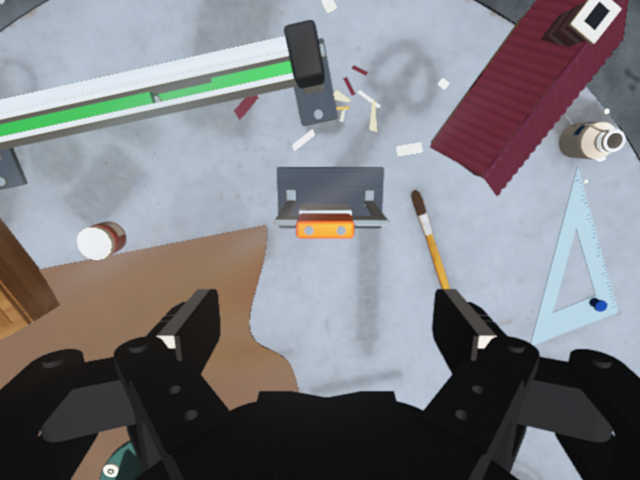

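The wrist view shows the orange block at (325,229) and the stand around it. The near end cap is at (305,55). The green strip is broken at (155,97), with a grey recess up to about (213,78), which should be the notch.

Run:
```python
from h import *
go((.380,-.3046,.122),76.9)
p,d,c,X=look("wrist");z=X[...,2]
h=cv2.cvtColor(p,cv2.COLOR_BGR2HSV);g=cv2.inRange(h,(45,120,60),(80,255,255))>0
inw=(d>0)&(X[...,0]>.47)&(X[...,0]<.54)&(X[...,1]>-.36)
t=88.4*np.pi/180;yv=np.array([np.cos(t),np.sin(t)]);xv=np.array([yv[1],-yv[0]]);o=np.array([.5079,-.1396])
def rf(Q):return np.c_[(Q[:,:2]-o)@xv,(Q[:,:2]-o)@yv,Q[:,2]]*1000
Q=rf(X[inw&(z>.1385)&(z<.143)&(p.max(2)>100)])
for a in range(-165,20,20):
    S=Q[(Q[:,1]>a)&(Q[:,1]<a+20)]
    if len(S):print("rim",a,len(S),S[:,0].min().round(1),S[:,0].max().round(1))
Q=rf(X[inw&(z>.125)&(p.max(2)<75)]);print("cap",rect(Q/1000),Q.min(0),Q.max(0))
Q=rf(X[g&inw])
for a in range(-180,20,6):
    S=Q[(Q[:,1]>a)&(Q[:,1]<a+6)]
    if len(S):print(a,len(S),np.median(S,0).round(1),S[:,0].min().round(1),S[:,0].max().round(1))
```

```text
go [ 0.0011 -0.002   0.1482] [0.0001 0.0003 0.0003] pos [ 0.3785 -0.3063  0.2702] F [ 0.18 -0.24  0.51]
rim -165 352 -15.0 4.4
rim -145 353 -14.9 4.3
rim -125 344 -14.7 4.4
rim -105 338 -14.7 4.5
rim -85 342 -14.6 4.4
rim -65 331 -14.6 4.5
rim -45 332 -14.7 4.7
rim -25 319 -14.4 4.7
rim -5 324 -14.4 4.7
rim 15 320 -14.3 4.8
cap [   0.2 -179.1   35.5   22.2    0.2] [ -17.4962183  -190.24337297  125.00238541] [  17.9824114  -167.96654598  147.89376164]
-174 5 [  -6.9 -168.8  142.5] -9.9 -3.5
-168 85 [  -3.7 -164.8  124.6] -7.5 0.3
-162 93 [  -3.5 -159.1  124.6] -7.3 0.3
-156 93 [  -3.6 -152.9  124.8] -7.4 0.5
-150 89 [  -3.6 -147.   124.7] -7.4 0.2
-144 88 [  -3.5 -141.   124.8] -7.4 0.3
-138 90 [  -3.5 -135.   124.7] -7.2 0.2
-132 89 [  -3.6 -129.1  124.9] -7.2 -0.0
-126 86 [  -3.6 -123.   124.8] -7.2 0.1
-120 85 [  -3.5 -117.1  124.8] -7.1 0.3
-114 84 [  -3.4 -111.1  124.7] -7.2 0.3
-108 13 [  -1.9 -107.5  124.2] -6.9 -0.1
-102 48 [ -2.2 -99.3 109.7] -4.4 0.1
-96 44 [ -2.  -93.2 109.8] -4.4 0.1
-90 41 [ -1.9 -87.1 109.8] -4.2 -0.0
-84 41 [ -2.1 -80.9 109.7] -4.0 -0.3
-78 35 [ -1.6 -74.9 109.7] -3.9 0.1
-72 38 [ -1.9 -68.9 109.7] -3.9 0.2
-66 40 [ -1.6 -63.2 109.5] -3.8 0.3
-60 66 [ -2.9 -56.4 124.7] -6.6 0.4
-54 80 [ -3.2 -51.1 124.8] -6.8 0.5
-48 83 [ -3.1 -44.9 124.6] -6.9 0.6
-42 81 [ -3.1 -39.1 124.6] -6.9 0.4
-36 85 [ -2.9 -33.2 124.6] -6.8 0.8
-30 81 [ -3.1 -27.1 124.7] -6.7 0.7
-24 88 [ -3.2 -21.3 124.8] -7.0 0.8
-18 85 [ -2.7 -15.2 124.6] -6.9 0.8
-12 85 [ -3.2  -9.  124.6] -6.9 0.8
-6 83 [ -3.1  -3.  124.8] -6.9 0.6
0 83 [ -3.    2.7 124.8] -7.1 0.9
6 84 [ -3.1   9.  124.7] -6.9 1.0
12 85 [ -2.8  14.9 124.6] -6.9 0.7
18 85 [ -2.9  20.9 124.8] -7.0 0.9
```

Run:
```python
from h import *
p,d,c,X=look("wrist")
t=88.4*np.pi/180;yv=np.array([np.cos(t),np.sin(t)]);xv=np.array([yv[1],-yv[0]]);o=np.array([.5079,-.1396])
Y=(X[...,:2]-o)@yv;Xr=(X[...,:2]-o)@xv
for a in(-.14,-.02):
    m=(d>0)&(abs(Y-a)<.001)&(abs(Xr)<.04)
    i=np.argsort(Xr[m]);print(a,[(round(x*1000,1),round(z*1000),int(b)) for x,z,b in zip(Xr[m][i],X[...,2][m][i],p[m].mean(1)[i])])
v,u=np.where((d>0)&(abs(Y+.14)<.001)&(abs(Xr)<.03));print(u.min(),u.max(),v.min(),v.max())
cv2.imwrite("pics/crop1.png",cv2.resize(p[10:140,100:350],None,fx=3,fy=3,interpolation=cv2.INTER_CUBIC))
```

```text
-0.14 [(np.float64(-39.5), 0, 186), (np.float64(-39.3), 1, 187), (np.float64(-38.5), 1, 187), (np.float64(-38.2), 0, 187), (np.float64(-37.2), 1, 187), (np.float64(-36.2), 1, 186), (np.float64(-35.9), 0, 186), (np.float64(-35.2), 2, 186), (np.float64(-34.9), 0, 186), (np.float64(-34.1), 1, 186), (np.float64(-33.9), 1, 186), (np.float64(-33.0), 2, 185), (np.float64(-32.0), 2, 184), (np.float64(-31.8), 2, 186), (np.float64(-30.9), 2, 185), (np.float64(-30.7), 2, 185), (np.float64(-29.9), 2, 184), (np.float64(-29.6), 1, 183), (np.float64(-28.7), -1, 184), (np.float64(-28.6), 1, 183), (np.float64(-27.7), 0, 185), (np.float64(-27.5), 0, 183), (np.float64(-26.6), 1, 184), (np.float64(-26.5), 2, 185), (np.float64(-25.6), 1, 184), (np.float64(-25.2), -1, 185), (np.float64(-24.6), 1, 186), (np.float64(-24.4), 1, 186), (np.float64(-23.4), 2, 186), (np.float64(-22.3), 0, 185), (np.float64(-22.1), 1, 187), (np.float64(-21.4), 2, 187), (np.float64(-21.1), 1, 186), (np.float64(-20.4), 2, 185), (np.float64(-20.1), 0, 186), (np.float64(-19.4), 2, 185), (np.float64(-19.2), 2, 185), (np.float64(-18.3)
[... 10435 characters left out ...]
float64(11.7), 126, 234), (np.float64(11.9), 124, 234), (np.float64(12.7), 123, 234), (np.float64(12.7), 124, 234), (np.float64(12.7), 124, 234), (np.float64(13.4), 125, 234), (np.float64(13.5), 124, 234), (np.float64(13.5), 123, 234), (np.float64(13.9), 126, 234), (np.float64(14.2), 124, 234), (np.float64(14.4), 125, 233), (np.float64(14.5), 125, 233), (np.float64(14.8), 125, 233), (np.float64(15.4), 125, 232), (np.float64(15.5), 124, 233), (np.float64(16.1), 124, 232), (np.float64(16.1), 125, 232), (np.float64(16.4), 124, 232), (np.float64(16.6), 125, 233), (np.float64(16.7), 125, 229), (np.float64(16.9), 124, 231), (np.float64(17.4), 125, 221), (np.float64(17.8), 123, 229)]
247 283 44 119
```

View pics/crop1.png

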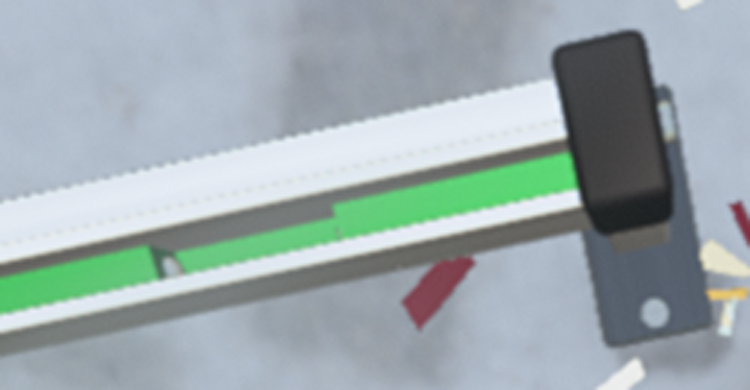

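The crop shows the rail profile clearly. The notch runs from about (170,262) to (337,215), with a ball visible at its left end. The back flange is behind the rail, so the channel centre comes from the lip edges. Next I'll descend and grip.

Call:
{"name": "drive_effector", "arguments": {"offsets": [{"trans":[0.001,-0.002,0.04],"aperture":0.085},{"trans":[0.001,-0.002,0.08],"aperture":0.085},{"trans":[0.001,-0.002,0.11],"aperture":0.085},{"trans":[0.001,-0.002,0.13],"aperture":0.085},{"trans":[0.001,-0.002,0.14],"aperture":0.085},{"trans":[0.001,-0.002,0.148],"aperture":0.085},{"trans":[0.001,-0.002,0.148],"aperture":0.085},{"trans":[0.001,-0.002,0.148],"aperture":0.06}]}}

```text
t: 2.5
tool_pos: [0.3809, -0.3042, 0.1229]
tcp_rot: [3.121, -0.356, 0.001]
force: [0.1, -0.1, -0.7]
finger_gap: 0.0694
finger_force: 0.0
```

Call:
{"name": "drive_effector", "arguments": {"offsets": [{"aperture":0.05},{"aperture":0.04},{"aperture":0.03},{"aperture":0.03},{"aperture":0.03},{"aperture":0.03}], "clamp_n": 40}}

```text
t: 3.25
tool_pos: [0.3808, -0.3041, 0.123]
tcp_rot: [3.121, -0.356, 0.001]
force: [-0.7, 0.7, 5.9]
finger_gap: 0.0436
finger_force: 40.2
```

```bash
python3 -c "
from h import *
go((.38,-.3046,.122),76.9)"
```

```text
go [-0.0007  0.0007  0.001 ] [ 0.0006 -0.001   0.0016] pos [ 0.3808 -0.3041  0.123 ] F [-0.74  0.7   5.94]
```

Call:
{"name": "drive_effector", "arguments": {"offsets": [{"trans":[0,0,-0.002],"aperture":0.03},{"trans":[0,0,-0.015],"aperture":0.03},{"trans":[0,0,-0.035],"aperture":0.03},{"trans":[0,0,-0.055],"aperture":0.03},{"trans":[0,0,-0.07],"aperture":0.03},{"trans":[0,0,-0.08],"aperture":0.03},{"trans":[0,0,-0.08],"aperture":0.03},{"trans":[0,0,-0.08],"aperture":0.03}]}}

```text
t: 4.25
tool_pos: [0.3801, -0.3034, 0.2018]
tcp_rot: [-3.121, 0.356, 0.001]
force: [-0.4, 0.8, -1.1]
finger_gap: 0.0433
finger_force: 41.9
```

```bash
python3 m.py w2
```

Run:
```python
from h import *
t=np.deg2rad(88.25);xv=np.array([np.sin(t),-np.cos(t)]);yv=np.array([np.cos(t),np.sin(t)])
n=np.array([.5006,-.2234]);g=n-.0045*xv   # grip top xy when in notch
for dx,dy in((-.05,.05),(0,.05),(0,0)):
    q=g+dx*xv+dy*yv;print(dx,dy);go((q[0],q[1],.203),88.25)
```

```text
eye [ 0.445 -0.318  0.344]
orange 4198
top 1341 0.23090216656853174 [ 380.5 -302.8   43.7   14.2   77.4]
go [-0.0007  0.0018 -0.0684] [-0.0009  0.0013 -0.0004] pos [ 0.3801 -0.3034  0.2016] F [-0.2  -0.29 -1.48]
-0.05 0.05
go [ 0.0362 -0.1435 -0.0013] [-0.001   0.0012 -0.1967] pos [ 0.3801 -0.3034  0.2016] F [-0.2  -0.29 -1.48]
0 0.05
go [ 0.0852 -0.1532 -0.0014] [-0.001   0.0012 -0.1967] pos [ 0.3801 -0.3034  0.2016] F [-0.2  -0.29 -1.48]
0 0
go [ 0.095  -0.1042 -0.0014] [-0.001   0.0012 -0.1967] pos [ 0.3801 -0.3034  0.2016] F [-0.2  -0.29 -1.48]
```

View pics/w2.png

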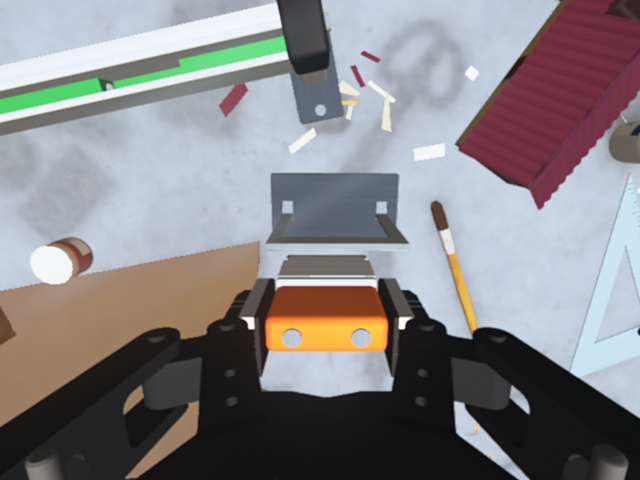

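The grip is good: the block at (326,332) is centred between the pads. The panel's lower edge would cross the stand bar, so I'll lift more before travelling.

Call:
{"name": "drive_effector", "arguments": {"offsets": [{"trans":[0,0,-0.025],"aperture":0.03},{"trans":[0,0,-0.045],"aperture":0.03},{"trans":[0,-0.015,-0.045],"aperture":0.03},{"trans":[0.01,-0.04,-0.045],"rot":[0,0,-0.04],"aperture":0.03},{"trans":[0.02,-0.07,-0.045],"rot":[0,0,-0.08],"aperture":0.03},{"trans":[0.03,-0.1,-0.045],"rot":[0,0,-0.13],"aperture":0.03},{"trans":[0.036,-0.13,-0.045],"rot":[0,0,-0.17],"aperture":0.03},{"trans":[0.036,-0.1435,-0.045],"rot":[0,0,-0.197],"aperture":0.03},{"trans":[0.036,-0.1435,-0.045],"rot":[0,0,-0.197],"aperture":0.03},{"trans":[0.036,-0.1435,-0.045],"rot":[0,0,-0.197],"aperture":0.03}]}}

```text
t: 5.55
tool_pos: [0.4475, -0.1725, 0.247]
tcp_rot: [3.141, -0.048, -0.001]
force: [0.1, -0.7, -1.6]
finger_gap: 0.0432
finger_force: 41.9
```

Create r.py:
```python
from h import *
import sys
p,d,c,X=look("wrist");cv2.imwrite(f"pics/{sys.argv[1]}.png",p);z=X[...,2]
s=robot.state();print("tcp",s["tool_pos"].round(4))
Q=X[orange(p)&(d>0)&(abs(z-s["tool_pos"][2]-.0292)<.003)&(abs(X[...,0]-s["tool_pos"][0])<.02)];print("block",len(Q),Q[:,2].mean(),rect(Q))
t=np.deg2rad(88.25);xv=np.array([np.sin(t),-np.cos(t)]);yv=np.array([np.cos(t),np.sin(t)]);n=np.array([.5006,-.2234])
B=np.array(rect(Q)[:2])/1000-n+.0045*xv;print("carrier in notch frame mm",(B@xv*1000).round(1),(B@yv*1000).round(1))
Xr=(X[...,:2]-n)@xv*1e3;Y=(X[...,:2]-n)@yv*1e3
h=cv2.cvtColor(p,cv2.COLOR_BGR2HSV);g=cv2.inRange(h,(45,100,40),(80,255,255))>0
near=(d>0)&(abs(Xr)<14)
f=g&near&(abs(z-.125)<.004);y=Y[f]
a=y[y<0];b=y[y>0]
print("floor edges near notch", np.sort(a)[-3:] if len(a) else None, np.sort(b)[:3] if len(b) else None)
for lo in range(-90,90,30):
    w=near&(Y>lo)&(Y<lo+30);r=w&(z>.139)&(z<.143)
    l=Xr[r&(Xr<0)];k=Xr[r&(Xr>0)];fl=Xr[w&(z>.11)&(z<.136)&(Xr<-7)]
    print(lo,"lip",np.percentile(l,[2,98]).round(1) if len(l)>9 else None,"back",np.percentile(k,[2,98]).round(1) if len(k)>9 else None,"front face",np.median(fl).round(1) if len(fl)>9 else None)
```

```bash
python3 r.py w3
```

```text
tcp [ 0.4475 -0.1728  0.2471]
block 1723 0.2762552286701683 [ 447.6 -172.    43.5   15.    89.7]
carrier in notch frame mm -50.0 49.8
floor edges near notch [-23.00194603 -22.99485499 -22.92010643] [25.13827508 25.1655414  25.22895124]
-90 lip [-11.   -0.8] back [ 1.5 12.8] front face -11.1
-60 lip [-9.1 -5.6] back [5.7 9. ] front face None
-30 lip [-9.  -5.6] back [5.7 9. ] front face None
0 lip [-9.  -5.6] back [5.7 9. ] front face None
30 lip [-9.  -5.6] back [5.7 9.1] front face None
60 lip [-9.  -5.5] back [5.8 9.1] front face None
```

View pics/w3.png

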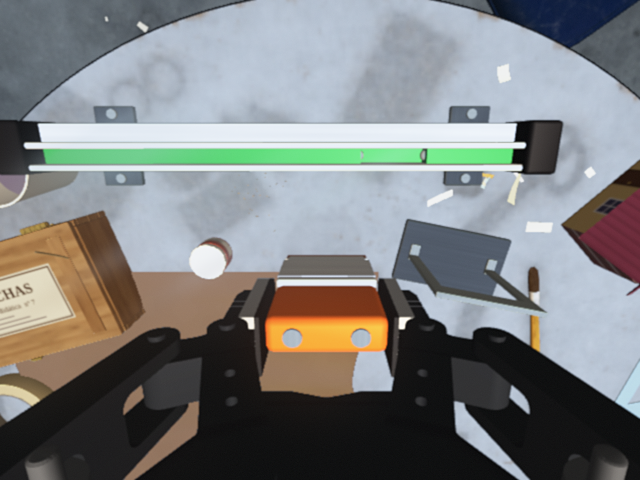

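The view shows the rail straight across at rows 125–170, with notch marks at columns 362–424. The carrier hangs in front of it, square to the rail. Measured: the carrier is 50 mm in front of the channel centre, and the notch centre is at +1.1 mm in my frame.

Call:
{"name": "drive_effector", "arguments": {"offsets": [{"trans":[0.015,-0.003,0],"aperture":0.03},{"trans":[0.035,-0.003,0.01],"aperture":0.03},{"trans":[0.045,-0.003,0.02],"aperture":0.03},{"trans":[0.05,-0.003,0.03],"aperture":0.03},{"trans":[0.05,-0.003,0.04],"aperture":0.03},{"trans":[0.05,-0.003,0.045],"aperture":0.03},{"trans":[0.05,-0.003,0.045],"aperture":0.03},{"trans":[0.05,-0.003,0.045],"aperture":0.03}]}}

```text
t: 6.6
tool_pos: [0.498, -0.1707, 0.2027]
tcp_rot: [3.141, -0.048, 0.001]
force: [-0.3, -0.0, -0.7]
finger_gap: 0.0432
finger_force: 41.9
```

```bash
python3 r.py w4
```

Run:
```python
from h import *
p,d,c,X=look("side");cv2.imwrite("pics/side4.png",cv2.resize(p[150:430,260:520],None,fx=2,fy=2))
```

```text
tcp [ 0.4981 -0.1708  0.2028]
block 1797 0.23197582162641642 [ 498.  -170.2   43.6   14.7   87.9]
carrier in notch frame mm 0.3 53.1
floor edges near notch [-22.97303291 -22.93696059 -22.82464159] [24.93249798 24.95232893 24.98543294]
-90 lip [-10.4  -1. ] back [ 1.2 13.1] front face None
-60 lip [-8.6 -5.2] back [5.7 9.7] front face None
-30 lip [-8.6 -5.3] back [5.8 9.7] front face None
0 lip [-8.4 -5.3] back [5.8 9.7] front face None
30 lip [-6.3 -5. ] back [5.8 9.7] front face None
60 lip [-8.5 -5.1] back [5.8 9.7] front face None
```

View pics/side4.png

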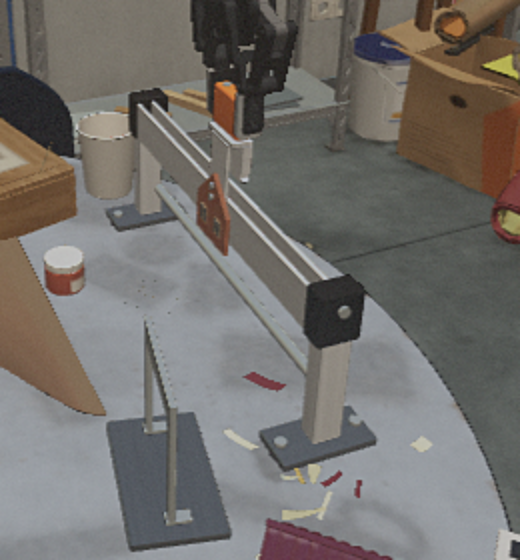

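The hook is above the channel and level, with the panel in front of the lip. A thin rod runs along below the rail, from (160,185) to (305,365) in the crop. I'll check where it is before lowering.

Run:
```python
from h import *
p=cv2.imread("pics/side0.png");d=np.load("pics/side0.npy");X=cloud(d,robot.camera_params("side"))
t=np.deg2rad(88.25);xv=np.array([np.sin(t),-np.cos(t)]);yv=np.array([np.cos(t),np.sin(t)]);n=np.array([.5006,-.2234])
Xr=(X[...,:2]-n)@xv*1e3;Y=(X[...,:2]-n)@yv*1e3
for z0 in range(15,125,10):
    for lo in(-60,0,60):
        m=(d>0)&(X[...,2]*1e3>z0)&(X[...,2]*1e3<z0+10)&(abs(Xr)<60)&(Y>lo)&(Y<lo+60)
        if m.sum()>5:print(z0,lo,m.sum(),np.percentile(Xr[m],[3,50,97]).round(1))
```

```text
35 -60 147 [ 7.9 10.2 16.3]
35 0 132 [ 7.7 10.4 16.4]
35 60 106 [ 7.8 10.3 15.9]
45 -60 19 [10.5 13.  14.6]
45 0 16 [ 8.2 11.6 14.1]
45 60 17 [11.  12.8 14.7]
95 -60 29 [-10.6  -9.7  -8.8]
95 0 20 [-10.6 -10.   -9.1]
95 60 16 [-10.9 -10.3  -9.6]
105 -60 106 [-11.1 -10.   -9.2]
105 0 88 [-11.2 -10.2  -9.3]
105 60 76 [-11.  -10.1  -9.3]
115 -60 117 [-11.2 -10.1  21.5]
115 0 95 [-11.1 -10.1  -9.2]
115 60 77 [-11.1 -10.2  -9.3]
```

Call:
{"name": "drive_effector", "arguments": {"offsets": [{"trans":[0,0,0.01],"aperture":0.03},{"trans":[0,0,0.018],"aperture":0.03},{"trans":[0,0,0.024],"aperture":0.03},{"trans":[0,0,0.028],"aperture":0.03},{"trans":[0,0,0.031],"aperture":0.03},{"trans":[0,0,0.031],"aperture":0.03},{"trans":[0,0,0.031],"aperture":0.03}]}}

```text
t: 7.58
tool_pos: [0.4983, -0.1707, 0.1714]
tcp_rot: [3.141, -0.048, 0.001]
force: [3.2, -0.5, -3.5]
finger_gap: 0.0429
finger_force: 41.9
```

Create f.py:
```python
from h import *
F=[];P=[]
import sys
s=robot.state();print("F",s["force"].round(1),"T",s["ft_torque"].round(2),"tcp",s["tool_pos"].round(4),"t",round(float(s["t"]),2))
```

```bash
python3 f.py
```

```text
F [ 3.2 -0.5 -3.5] T [-0.08 -0.58 -0.04] tcp [ 0.4983 -0.1707  0.1714] t 7.58
```

Call:
{"name": "drive_effector", "arguments": {"offsets": [{"trans":[0,0,0.001],"aperture":0.03},{"trans":[0,0,0.002],"aperture":0.03},{"trans":[0,0,0.002],"aperture":0.03}]}}

```text
t: 7.95
tool_pos: [0.4983, -0.1707, 0.1695]
tcp_rot: [3.141, -0.048, 0.001]
force: [2.7, 0.0, -1.0]
finger_gap: 0.0431
finger_force: 41.9
```

```bash
python3 f.py
```

```text
F [ 2.7  0.  -1. ] T [-0.01 -0.61 -0.04] tcp [ 0.4983 -0.1707  0.1695] t 7.95
```

Call:
{"name": "drive_effector", "arguments": {"offsets": [{"trans":[0.0008,0,0],"aperture":0.03},{"trans":[0.0008,0,0],"aperture":0.03},{"trans":[0.0008,0,0],"aperture":0.03}]}}

```text
t: 8.32
tool_pos: [0.4985, -0.1706, 0.1692]
tcp_rot: [-3.141, 0.047, 0.001]
force: [1.4, 0.5, -1.0]
finger_gap: 0.0436
finger_force: 41.9
```

```bash
python3 f.py
```

```text
F [ 1.4  0.5 -1. ] T [-0.1  -0.28  0.01] tcp [ 0.4985 -0.1706  0.1692] t 8.32
```

Call:
{"name": "drive_effector", "arguments": {"offsets": [{"trans":[0.0008,0,0],"aperture":0.03},{"trans":[0.0008,0,0],"aperture":0.03},{"trans":[0.0008,0,0],"aperture":0.03}]}}

```text
t: 8.7
tool_pos: [0.4991, -0.1705, 0.1691]
tcp_rot: [-3.141, 0.047, 0.002]
force: [0.1, -0.2, -1.6]
finger_gap: 0.043
finger_force: 41.9
```

```bash
python3 f.py
```

```text
F [ 0.1 -0.2 -1.6] T [-0.02  0.02 -0.02] tcp [ 0.4991 -0.1705  0.1691] t 8.7
```

Call:
{"name": "drive_effector", "arguments": {"offsets": [{"trans":[0,0,0.001],"aperture":0.03},{"trans":[0,0,0.001],"aperture":0.03},{"trans":[0,0,0.001],"aperture":0.03}]}}

```text
t: 9.07
tool_pos: [0.4995, -0.1706, 0.1683]
tcp_rot: [-3.141, 0.047, 0.0]
force: [0.1, -0.5, -1.6]
finger_gap: 0.0433
finger_force: 41.9
```

```bash
python3 f.py
```

```text
F [ 0.1 -0.5 -1.6] T [ 0.01 -0.02 -0.05] tcp [ 0.4995 -0.1706  0.1683] t 9.07
```

Call:
{"name": "drive_effector", "arguments": {"offsets": [{"trans":[0.0004,0,0.0007],"aperture":0.03},{"trans":[0.0004,0,0.0007],"aperture":0.03},{"trans":[0.0004,0,0.0007],"aperture":0.03}]}}

```text
t: 9.45
tool_pos: [0.5, -0.1707, 0.1676]
tcp_rot: [-3.141, 0.047, 0.0]
force: [-0.2, -0.0, -2.4]
finger_gap: 0.0432
finger_force: 41.9
```

```bash
python3 f.py
```

```text
F [-0.2 -0.  -2.4] T [-0.01 -0.01  0.  ] tcp [ 0.5    -0.1707  0.1676] t 9.45
```

Call:
{"name": "drive_effector", "arguments": {"offsets": [{"trans":[0,0,0.0007],"aperture":0.03},{"trans":[0,0,0.0007],"aperture":0.03},{"trans":[0,0,0.0007],"aperture":0.03}]}}

```text
t: 9.82
tool_pos: [0.4999, -0.1707, 0.1669]
tcp_rot: [-3.141, 0.047, 0.0]
force: [0.5, -0.1, -0.8]
finger_gap: 0.0434
finger_force: 41.9
```

```bash
python3 f.py
```

```text
F [ 0.5 -0.1 -0.8] T [-0.04  0.   -0.02] tcp [ 0.4999 -0.1707  0.1669] t 9.82
```

Call:
{"name": "drive_effector", "arguments": {"offsets": [{"trans":[0,0,0.0007],"aperture":0.03},{"trans":[0,0,0.0007],"aperture":0.03},{"trans":[0,0,0.0007],"aperture":0.03}]}}

```text
t: 10.2
tool_pos: [0.5, -0.1707, 0.1662]
tcp_rot: [-3.141, 0.047, -0.0]
force: [0.5, -0.4, -1.2]
finger_gap: 0.0433
finger_force: 42.1
```

```bash
python3 f.py
```

```text
F [ 0.5 -0.4 -1.2] T [-0.01 -0.03 -0.04] tcp [ 0.5    -0.1707  0.1662] t 10.2
```

Call:
{"name": "drive_effector", "arguments": {"offsets": [{"trans":[0,0,0.0007],"aperture":0.03},{"trans":[0,0,0.0007],"aperture":0.03},{"trans":[0,0,0.0007],"aperture":0.03}]}}

```text
t: 10.58
tool_pos: [0.5001, -0.1707, 0.1662]
tcp_rot: [3.141, -0.047, 0.001]
force: [-2.1, 0.9, 4.5]
finger_gap: 0.043
finger_force: 42.8
```

```bash
python3 f.py
```

```text
F [-2.1  0.9  4.5] T [ 0.15  0.3  -0.01] tcp [ 0.5001 -0.1707  0.1662] t 10.57
```

Call:
{"name": "drive_effector", "arguments": {"offsets": [{"trans":[0,0,0.0006],"aperture":0.03},{"trans":[0,0,0.0006],"aperture":0.03},{"trans":[0,0,0.0006],"aperture":0.03}]}}

```text
t: 10.95
tool_pos: [0.5001, -0.1707, 0.1661]
tcp_rot: [3.141, -0.047, 0.001]
force: [-3.0, 1.9, 10.4]
finger_gap: 0.0434
finger_force: 43.4
```

```bash
python3 f.py
```

```text
F [-3.   1.9 10.4] T [ 0.28  0.51 -0.05] tcp [ 0.5001 -0.1707  0.1661] t 10.95
```

On the floor at TCP z 0.1662. I'll ease off to light contact and slide toward the notch.

Call:
{"name": "drive_effector", "arguments": {"offsets": [{"trans":[0,0,-0.001],"aperture":0.03},{"trans":[0,0,-0.001],"aperture":0.03},{"trans":[0,0,-0.001],"aperture":0.03}]}}

```text
t: 11.32
tool_pos: [0.5001, -0.1707, 0.1662]
tcp_rot: [3.141, -0.047, 0.0]
force: [-1.0, 1.0, 3.8]
finger_gap: 0.0435
finger_force: 42.5
```

```bash
python3 f.py
```

```text
F [-1.   1.   3.8] T [ 0.14  0.29 -0.01] tcp [ 0.5001 -0.1707  0.1662] t 11.32
```

Call:
{"name": "drive_effector", "arguments": {"offsets": [{"trans":[0,0.003,0],"aperture":0.03},{"trans":[0,0.006,0],"aperture":0.03},{"trans":[0,0.009,0],"aperture":0.03},{"trans":[0,0.012,0],"aperture":0.03},{"trans":[0,0.015,0],"aperture":0.03},{"trans":[0,0.018,0],"aperture":0.03},{"trans":[0,0.02,0],"aperture":0.03},{"trans":[0,0.02,0],"aperture":0.03}]}}

```text
t: 12.32
tool_pos: [0.4998, -0.1905, 0.1661]
tcp_rot: [-3.141, 0.048, -0.001]
force: [-0.9, 3.0, 5.2]
finger_gap: 0.0435
finger_force: 42.7
```

```bash
python3 f.py
```

```text
F [-0.9  3.   5.2] T [ 0.52 -0.02  0.02] tcp [ 0.4998 -0.1905  0.1661] t 12.32
```

Call:
{"name": "drive_effector", "arguments": {"offsets": [{"trans":[0,0,-0.0003],"aperture":0.03},{"trans":[0,0.003,-0.0003],"aperture":0.03},{"trans":[0,0.006,-0.0003],"aperture":0.03},{"trans":[0,0.009,-0.0003],"aperture":0.03},{"trans":[0,0.012,-0.0003],"aperture":0.03},{"trans":[0,0.015,-0.0003],"aperture":0.03},{"trans":[0,0.019,-0.0003],"aperture":0.03},{"trans":[0,0.023,-0.0003],"aperture":0.03},{"trans":[0,0.026,-0.0003],"aperture":0.03},{"trans":[0,0.026,-0.0003],"aperture":0.03}]}}

```text
t: 13.58
tool_pos: [0.4984, -0.2173, 0.166]
tcp_rot: [3.141, -0.048, -0.0]
force: [0.3, -1.2, -0.5]
finger_gap: 0.0435
finger_force: 42.1
```

```bash
python3 f.py
```

```text
F [ 0.3 -1.2 -0.5] T [-0.09  0.04  0.02] tcp [ 0.4984 -0.2173  0.166 ] t 13.57
```

Call:
{"name": "drive_effector", "arguments": {"offsets": [{"trans":[0,0.001,0.0002],"aperture":0.03},{"trans":[0,0.002,0.0003],"aperture":0.03},{"trans":[0,0.003,0.0004],"aperture":0.03},{"trans":[0,0.003,0.0004],"aperture":0.03}]}}

```text
t: 14.08
tool_pos: [0.4984, -0.2197, 0.1656]
tcp_rot: [-3.141, 0.047, 0.0]
force: [-0.3, -0.3, -0.7]
finger_gap: 0.0435
finger_force: 41.9
```

```bash
python3 f.py
```

```text
F [-0.3 -0.3 -0.7] T [-0.05 -0.03 -0.04] tcp [ 0.4984 -0.2197  0.1656] t 14.07
```

Call:
{"name": "drive_effector", "arguments": {"offsets": [{"trans":[0,0.001,0.0004],"aperture":0.03},{"trans":[0,0.001,0.0004],"aperture":0.03},{"trans":[0,0.001,0.0004],"aperture":0.03}]}}

```text
t: 14.45
tool_pos: [0.4984, -0.2207, 0.1654]
tcp_rot: [-3.141, 0.047, 0.0]
force: [0.7, -0.0, -1.1]
finger_gap: 0.0431
finger_force: 41.9
```

```bash
python3 f.py
```

```text
F [ 0.7 -0.  -1.1] T [-0.02  0.04  0.01] tcp [ 0.4984 -0.2207  0.1654] t 14.45
```

Call:
{"name": "drive_effector", "arguments": {"offsets": [{"trans":[0,0,0.001],"aperture":0.03},{"trans":[0,0,0.001],"aperture":0.03},{"trans":[0,0,0.001],"aperture":0.03}]}}

```text
t: 14.82
tool_pos: [0.4984, -0.2206, 0.1644]
tcp_rot: [-3.141, 0.047, 0.0]
force: [-0.3, -0.5, -2.1]
finger_gap: 0.0431
finger_force: 41.9
```

```bash
python3 f.py; python3 r.py w5
```

```text
F [-0.3 -0.5 -2.1] T [-0.02  0.05  0.05] tcp [ 0.4984 -0.2206  0.1644] t 14.82
tcp [ 0.4984 -0.2206  0.1644]
block 1678 0.19357982357189574 [ 498.6 -220.1   43.8   14.5   88.7]
carrier in notch frame mm 2.4 3.2
floor edges near notch [-23.08210057 -23.05544321 -22.99725548] [27.17073118 27.70247787 27.71818608]
-90 lip [-9.1 -0.6] back [ 1.3 13.1] front face None
-60 lip [-8.8 -5. ] back [6.2 9.9] front face None
-30 lip None back [4.2 9.8] front face None
0 lip None back [4.2 9.8] front face None
30 lip [-8.6 -5.1] back [6.1 9.9] front face None
60 lip [-8.7 -5. ] back [6.2 9.9] front face None
```

It has dropped in: the TCP is 1.8 mm below floor level with no contact force. I'll centre it and lower onto the balls.

Call:
{"name": "drive_effector", "arguments": {"offsets": [{"trans":[0,0.001,0],"aperture":0.03},{"trans":[0,0.0018,0],"aperture":0.03},{"trans":[0,0.0018,0.001],"aperture":0.03},{"trans":[0,0.0018,0.002],"aperture":0.03},{"trans":[0,0.0018,0.002],"aperture":0.03}]}}

```text
t: 15.5
tool_pos: [0.4983, -0.2224, 0.1622]
tcp_rot: [-3.141, 0.047, 0.0]
force: [-0.4, 0.2, -1.3]
finger_gap: 0.0437
finger_force: 41.9
```

```bash
python3 f.py
```

```text
F [-0.4  0.2 -1.3] T [0.05 0.01 0.04] tcp [ 0.4983 -0.2224  0.1622] t 15.5
```

Call:
{"name": "drive_effector", "arguments": {"offsets": [{"trans":[0,0,0.001],"aperture":0.03},{"trans":[0,0,0.002],"aperture":0.03},{"trans":[0,0,0.002],"aperture":0.03},{"trans":[0,0,0.002],"aperture":0.03}]}}

```text
t: 16.0
tool_pos: [0.4984, -0.2225, 0.1604]
tcp_rot: [-3.141, 0.047, 0.0]
force: [-0.2, 0.7, -1.2]
finger_gap: 0.0434
finger_force: 41.9
```

```bash
python3 f.py
```

```text
F [-0.2  0.7 -1.2] T [ 0.01 -0.01 -0.  ] tcp [ 0.4984 -0.2225  0.1604] t 16.0
```

Call:
{"name": "drive_effector", "arguments": {"offsets": [{"trans":[0,0,0.001],"aperture":0.03},{"trans":[0,0,0.002],"aperture":0.03},{"trans":[0,0,0.0025],"aperture":0.03},{"trans":[0,0,0.0025],"aperture":0.03}]}}

```text
t: 16.5
tool_pos: [0.4984, -0.2224, 0.1578]
tcp_rot: [-3.141, 0.047, 0.0]
force: [-0.6, -0.8, -0.8]
finger_gap: 0.0433
finger_force: 41.9
```

```bash
python3 f.py
```

```text
F [-0.6 -0.8 -0.8] T [0.05 0.01 0.03] tcp [ 0.4984 -0.2224  0.1578] t 16.5
```

Call:
{"name": "drive_effector", "arguments": {"offsets": [{"trans":[0,0,0.0007],"aperture":0.03},{"trans":[0,0,0.0007],"aperture":0.03},{"trans":[0,0,0.0007],"aperture":0.03}]}}

```text
t: 16.88
tool_pos: [0.4984, -0.2225, 0.1572]
tcp_rot: [-3.141, 0.047, -0.0]
force: [-0.2, -0.3, -1.5]
finger_gap: 0.0434
finger_force: 41.9
```

```bash
python3 f.py
```

```text
F [-0.2 -0.3 -1.5] T [-0.02 -0.03 -0.06] tcp [ 0.4984 -0.2225  0.1572] t 16.88
```

Call:
{"name": "drive_effector", "arguments": {"offsets": [{"trans":[0,0,0.0005],"aperture":0.03},{"trans":[0,0,0.0005],"aperture":0.03},{"trans":[0,0,0.0005],"aperture":0.03}]}}

```text
t: 17.25
tool_pos: [0.4985, -0.2226, 0.1568]
tcp_rot: [3.141, -0.047, 0.0]
force: [1.2, -0.1, -0.4]
finger_gap: 0.043
finger_force: 42.0
```

```bash
python3 f.py
```

```text
F [ 1.2 -0.1 -0.4] T [-0.1  -0.01 -0.01] tcp [ 0.4985 -0.2226  0.1568] t 17.25
```

Call:
{"name": "drive_effector", "arguments": {"offsets": [{"trans":[0,0,0.0005],"aperture":0.03},{"trans":[0,0,0.0005],"aperture":0.03},{"trans":[0,0,0.0005],"aperture":0.03}]}}

```text
t: 17.62
tool_pos: [0.4985, -0.2226, 0.1563]
tcp_rot: [3.141, -0.047, 0.0]
force: [0.4, -0.8, 0.0]
finger_gap: 0.0435
finger_force: 42.1
```

```bash
python3 f.py
```

```text
F [ 0.4 -0.8  0. ] T [-0.18 -0.03 -0.03] tcp [ 0.4985 -0.2226  0.1563] t 17.62
```

Call:
{"name": "drive_effector", "arguments": {"offsets": [{"trans":[0,0,0.0005],"aperture":0.03},{"trans":[0,0,0.0005],"aperture":0.03},{"trans":[0,0,0.0005],"aperture":0.03}]}}

```text
t: 18.0
tool_pos: [0.4985, -0.2225, 0.1557]
tcp_rot: [3.141, -0.047, 0.0]
force: [0.7, -1.1, 0.3]
finger_gap: 0.0433
finger_force: 42.1
```

```bash
python3 f.py
```

```text
F [ 0.7 -1.1  0.3] T [-0.28 -0.09 -0.02] tcp [ 0.4985 -0.2225  0.1557] t 18.0
```

Call:
{"name": "drive_effector", "arguments": {"offsets": [{"trans":[0,0,0.0005],"aperture":0.03},{"trans":[0,0,0.0005],"aperture":0.03},{"trans":[0,0,0.0005],"aperture":0.03}]}}

```text
t: 18.38
tool_pos: [0.4984, -0.2225, 0.1551]
tcp_rot: [-3.141, 0.047, 0.0]
force: [0.9, -2.1, -0.5]
finger_gap: 0.0434
finger_force: 42.0
```

```bash
python3 f.py
```

```text
F [ 0.9 -2.1 -0.5] T [-0.28 -0.12  0.08] tcp [ 0.4984 -0.2225  0.1551] t 18.38
```

Call:
{"name": "drive_effector", "arguments": {"offsets": [{"trans":[0,0.0006,0],"aperture":0.03},{"trans":[0,0.0006,0],"aperture":0.03},{"trans":[0,0.0006,0],"aperture":0.03}]}}

```text
t: 18.75
tool_pos: [0.4984, -0.2229, 0.1552]
tcp_rot: [-3.141, 0.048, 0.0]
force: [0.1, -0.3, -0.8]
finger_gap: 0.043
finger_force: 42.0
```

```bash
python3 f.py
```

```text
F [ 0.1 -0.3 -0.8] T [-0.03 -0.17  0.02] tcp [ 0.4984 -0.2229  0.1552] t 18.75
```

Call:
{"name": "drive_effector", "arguments": {"offsets": [{"trans":[0,0,0.0005],"aperture":0.03},{"trans":[0,0,0.0005],"aperture":0.03},{"trans":[0,0,0.0005],"aperture":0.03}]}}

```text
t: 19.12
tool_pos: [0.4983, -0.2229, 0.1546]
tcp_rot: [-3.141, 0.047, 0.0]
force: [1.3, -0.4, -0.4]
finger_gap: 0.0433
finger_force: 42.0
```

```bash
python3 f.py
```

```text
F [ 1.3 -0.4 -0.4] T [-0.   -0.09  0.02] tcp [ 0.4983 -0.2229  0.1546] t 19.12
```

Call:
{"name": "drive_effector", "arguments": {"offsets": [{"trans":[0,0,0.0005],"aperture":0.03},{"trans":[0,0,0.001],"aperture":0.03},{"trans":[0,0,0.001],"aperture":0.03}]}}

```text
t: 19.5
tool_pos: [0.4982, -0.2229, 0.1535]
tcp_rot: [-3.141, 0.047, 0.001]
force: [-0.2, -0.6, -1.8]
finger_gap: 0.0436
finger_force: 42.0
```

```bash
python3 f.py
```

```text
F [-0.2 -0.6 -1.8] T [ 0.02 -0.02 -0.06] tcp [ 0.4982 -0.2229  0.1535] t 19.5
```

Call:
{"name": "drive_effector", "arguments": {"offsets": [{"trans":[0,0,0.0005],"aperture":0.03},{"trans":[0,0,0.0005],"aperture":0.03},{"trans":[0,0,0.0005],"aperture":0.03}]}}

```text
t: 19.88
tool_pos: [0.4982, -0.223, 0.153]
tcp_rot: [-3.141, 0.047, 0.001]
force: [-0.2, -0.6, -1.8]
finger_gap: 0.0435
finger_force: 42.0
```

```bash
python3 f.py
```

```text
F [-0.2 -0.6 -1.8] T [-0.01 -0.04 -0.01] tcp [ 0.4982 -0.223   0.153 ] t 19.88
```

Call:
{"name": "drive_effector", "arguments": {"offsets": [{"trans":[0,0,0.0005],"aperture":0.03},{"trans":[0,0,0.0005],"aperture":0.03},{"trans":[0,0,0.0005],"aperture":0.03}]}}

```text
t: 20.25
tool_pos: [0.4983, -0.223, 0.1526]
tcp_rot: [-3.141, 0.047, 0.0]
force: [0.2, 0.1, -2.5]
finger_gap: 0.0433
finger_force: 42.0
```

```bash
python3 f.py
```

```text
F [ 0.2  0.1 -2.5] T [ 0.   -0.01  0.01] tcp [ 0.4983 -0.223   0.1526] t 20.25
```

Call:
{"name": "drive_effector", "arguments": {"offsets": [{"trans":[0,0,0.0005],"aperture":0.03},{"trans":[0,0,0.001],"aperture":0.03},{"trans":[0,0,0.001],"aperture":0.03}]}}

```text
t: 20.62
tool_pos: [0.4984, -0.2231, 0.1517]
tcp_rot: [-3.141, 0.047, -0.0]
force: [0.3, 0.3, -2.1]
finger_gap: 0.0432
finger_force: 42.0
```

```bash
python3 f.py
```

```text
F [ 0.3  0.3 -2.1] T [ 0.   -0.02  0.07] tcp [ 0.4984 -0.2231  0.1517] t 20.62
```

Call:
{"name": "drive_effector", "arguments": {"offsets": [{"trans":[0,0,0.0005],"aperture":0.03},{"trans":[0,0,0.0005],"aperture":0.03},{"trans":[0,0,0.0005],"aperture":0.03}]}}

```text
t: 21.0
tool_pos: [0.4984, -0.2231, 0.1512]
tcp_rot: [3.141, -0.047, 0.0]
force: [-0.2, 0.1, -1.9]
finger_gap: 0.0435
finger_force: 42.0
```

```bash
python3 f.py
```

```text
F [-0.2  0.1 -1.9] T [-0.01 -0.03 -0.01] tcp [ 0.4984 -0.2231  0.1512] t 21.0
```

Call:
{"name": "drive_effector", "arguments": {"offsets": [{"trans":[0,0,0.0004],"aperture":0.03},{"trans":[0,0,0.0004],"aperture":0.03},{"trans":[0,0,0.0004],"aperture":0.03}]}}

```text
t: 21.38
tool_pos: [0.4985, -0.2231, 0.1512]
tcp_rot: [3.141, -0.047, 0.001]
force: [-1.5, 0.5, 4.6]
finger_gap: 0.0432
finger_force: 42.5
```

```bash
python3 f.py
```

```text
F [-1.5  0.5  4.6] T [0.15 0.25 0.01] tcp [ 0.4985 -0.2231  0.1512] t 21.38
```

Bottomed at exactly 15 mm below the floor. I'll press slightly, release and retreat.

Call:
{"name": "drive_effector", "arguments": {"offsets": [{"trans":[0,0,0.0003],"aperture":0.03},{"trans":[0,0,0.0003],"aperture":0.03},{"trans":[0,0,-0.0002],"aperture":0.03},{"trans":[0,0,-0.0002],"aperture":0.03}]}}

```text
t: 21.88
tool_pos: [0.4985, -0.2231, 0.1512]
tcp_rot: [3.141, -0.047, 0.0]
force: [-1.1, 0.7, 4.9]
finger_gap: 0.043
finger_force: 42.4
```

```bash
python3 f.py
```

```text
F [-1.1  0.7  4.9] T [0.01 0.21 0.02] tcp [ 0.4985 -0.2231  0.1512] t 21.88
```

Call:
{"name": "drive_effector", "arguments": {"offsets": [{"aperture":0.05},{"aperture":0.06},{"aperture":0.07},{"aperture":0.075},{"aperture":0.075},{"aperture":0.075}]}}

```text
t: 22.62
tool_pos: [0.4984, -0.223, 0.151]
tcp_rot: [-3.141, 0.047, 0.0]
force: [0.3, -0.6, 0.7]
finger_gap: 0.0749
finger_force: 0.0
```

```bash
python3 r.py w6
```

```text
tcp [ 0.4984 -0.2231  0.151 ]
block 1999 0.18019571779343116 [ 492.8 -222.4   44.    14.6   87.8]
carrier in notch frame mm -3.3 0.8
floor edges near notch [-23.24614311 -23.0200724  -22.96752691] [24.8528093  25.01282692 25.02901383]
-90 lip [-9.4 -0.8] back [ 1.1 12.7] front face None
-60 lip [-8.8 -5.1] back [5.9 9.8] front face None
-30 lip [-8.9 -4.8] back [1.9 9.9] front face None
0 lip [-9.  -4.8] back [1.9 9.9] front face None
30 lip [-9.  -4.9] back [ 6. 10.] front face None
60 lip [-8.9 -4.9] back [6.  9.9] front face None
```

Call:
{"name": "drive_effector", "arguments": {"offsets": [{"trans":[0,0,-0.01],"aperture":0.075},{"trans":[0,0,-0.03],"aperture":0.075},{"trans":[0,0,-0.06],"aperture":0.075},{"trans":[0,0,-0.09],"aperture":0.075},{"trans":[-0.02,0,-0.11],"aperture":0.075},{"trans":[-0.03,0,-0.12],"aperture":0.075},{"trans":[-0.03,0,-0.12],"aperture":0.075}]}}

```text
t: 23.55
tool_pos: [0.4682, -0.2223, 0.2718]
tcp_rot: [3.141, -0.048, 0.002]
force: [0.6, -0.2, 0.1]
finger_gap: 0.0753
finger_force: 0.0
```

Run:
```python
from h import *
t=np.deg2rad(88.25);xv=np.array([np.sin(t),-np.cos(t)]);yv=np.array([np.cos(t),np.sin(t)]);n=np.array([.5006,-.2234])
for nm in("wrist","side"):
    p,d,c,X=look(nm);z=X[...,2];Xr=(X[...,:2]-n)@xv*1e3;Y=(X[...,:2]-n)@yv*1e3
    m=orange(p)&(d>0)&(z>.172)&(abs(Xr)<30)&(abs(Y)<40)
    print(nm,m.sum(),rect(X[m]),[ (a,np.percentile(z[m&(abs(Y-a)<5)],[50,90]).round(4)) for a in(-16,1,18)])
    cv2.imwrite(f"pics/{nm}7.png",p if nm=="wrist" else cv2.resize(p[150:430,260:520],None,fx=2,fy=2))
```

```text
wrist 591 [ 492.9 -222.4   42.8   13.3   87.9] [(-16, array([0.1806, 0.1816])), (1, array([0.1812, 0.1819])), (18, array([0.1806, 0.1818]))]
side 144 [ 490.2 -223.2   44.2   13.    87.6] [(-16, array([0.1796, 0.1816])), (1, array([0.1811, 0.182 ])), (18, array([0.1807, 0.1814]))]
```

View pics/side7.png

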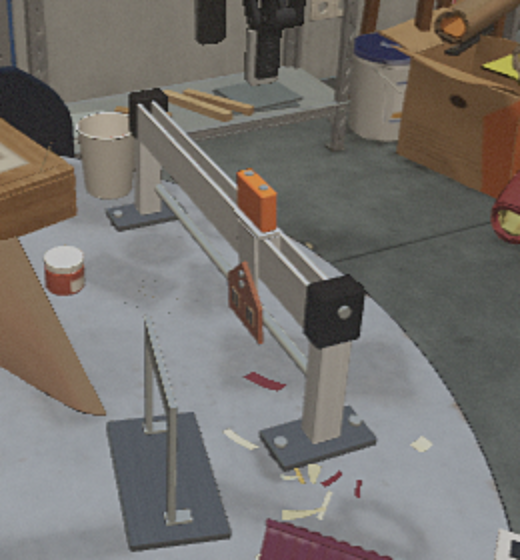

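The carrier is seated level: the block top at (257,185) measures z 0.181, where fully home is 0.182. The cup and pot are where they were, and the gripper is clear.

```bash
python3 -c "
from cell import robot
print(robot.hand_in())"
```

```text
the job is handed in; nothing more can be done
None
```

The job is handed in at about 24 s: the carrier is fully home in the notch (bottomed 15 mm below the channel floor, level) and released, nothing was seen touching the painted wall, the cup and pot were left alone, and the highest contact force I read was about 10 N, on first landing on the channel floor.

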